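# Pack the three reagent bottles of the staining kit into their tray

### The arm

A 6-joint arm with a two-finger parallel gripper is mounted at the origin on a cart in front of the work surface, level with it; the furniture and walls round the work are solid. World frame = base frame: x ahead of the robot, y to its left, z up, the work surface at z = 0. Lengths are in m, angles in rad, forces in N, time in s.
With the tool pointing down it reaches from about 0.375 to 0.975 m from the base axis. Payload 3.8 kg.
Tool frame: the origin (TCP) lies at the very end of the fingers, on their centre line; the grasp point (between the pads) lies bot.hold_point_z behind it (bot.hold_point_z is the distance from the TCP to the grasp point, in m); z points along the fingers, y is the line along which they close (so a half turn about z gives the same grasp; the last joint's range is limited). The gripper opens to 85 mm and grips with 20 to 120 N. Pads are 22 mm wide; open, the fingers measure 114 mm over their backs; the gripper's body (76 mm by 85 mm) begins 54 mm behind the grasp point. The pads swing forward as they close: fully open they stand 13 mm farther back than shut.
Start: joints at [-1.206, 0.264, 1.604, -0, 1.274, -0.037], TCP at [0.264, -0.621, 0.231] pointing down, gripper open.
Joint ranges: [-2.63, 2.63], [-0.94, 2.18], [0.31, 2.57], [-1.31, 4.45], [0, 2.66], [-2.55, 2.55]. Speed limits (rad/s): [2.57, 2.57, 3.14, 3.14, 3.14, 3.14].

### API

Orientations are given as a rotation vector (axis times angle).
In Python, from workcell import bot gives the robot as it stands.
- The arm moves only by the shell command python3 jog.py 'ROWS' [OPENING] [FORCE]. ROWS is a JSON list of rows, 1 to 5 of them, each of 4 numbers: dx, dy, dz in m, then a turn about the tool's z in rad; each row shifts and turns the commanded pose from where the row before left it, along the tool's axes as they then stand; what a row does not reach is not made up. A row lasts 1/8 s, in which the tool goes at most 0.0625 m and 0.188 rad, less where a joint would pass 70% of its speed; a pose out of reach is approached as far as the arm can. OPENING is the opening from 0.0 (shut) to 1.0 (fully open), set as the command begins (- or left out keeps the last). The fingers move at their own pace and stop on an object; FORCE is the grip in N (left out, the last holds). Time passes only in rows, so rows that do not move let the fingers close. It prints the time, the measured TCP pose, the force, the opening and the grip force at its end.
- bot.read_state(): the state, without advancing time (a new reading comes with each control period).
- bot.read_camera(name): name is "scene" or "top" or "wrist"; returns the picture (420x560x3 uint8, red, green, blue); there is no depth.
- bot.camera_info(name): a dict with "intrinsics" (3x3 intrinsics, pixels), "extrinsics" (4x4, takes a point from camera to world coordinates). Camera axes: x right, y down, z forward; pixel columns grow to the right and rows downward; lengths in m; the calibration is good to about 2 mm. A picture is of the moment at which its call begins: read the wrist's pose just before it. camera_info takes no time and is no camera call; for the wrist camera it gives the pose at the moment of the call.
- bot.finish_job(): hands the job in; it is judged then, once.
The state is a dict: "time": time; "q": joint angles; "joint_vel": joint speeds; "joint_torque": joint torques, N m; "tool_pos": TCP position; "tcp_rot": TCP orientation; "wrist_force": force on the tool from outside, world axes, zero at the start; "torque": the same for the moment, N m; "width": opening from 0.0 (shut) to 1.0 (fully open); "grip_force": force on a finger pad.
Only numpy, scipy, OpenCV 4.12 (cv2) and the standard library are available. Lean on these libraries where they do the work, as an engineer would, in place of code of your own. Each camera call takes 0.05 s, during which the arm holds its last target. There are 200 camera calls.

### The job

Make up the staining kit: the largest bottle already stands in the grey tray, the small white one with the broad ribbed cap stands on the worktop and the middle-sized one has fallen over; all three must end standing upright, side by side on the floor of the tray's deep well. The well is only just long enough for the three, so make room by moving the bottle in it along to one end. Stand the fallen bottle upright on the worktop and let go of it first, so that it can be taken again by its cap and lowered into the row; leave the other things on the worktop as they are.

Things in the scene. Friction and masses are not known exactly. Their poses are not given: they have to be found in the camera images.
- kit_tray: Open grey plastic kit tray, fast on the worktop. Origin: on the worktop under the centre of its deep well; z up. Well inside: 128 mm along y, 50 mm along x, floor 6 mm and wall tops 54 mm over the worktop, walls 3 mm thick with a rolled rim. An 11 mm lip sticks out near the rim at each end. Along the +x side a shallow bay, 36 mm wide, walls 22 mm high, holds tweezers that stay there.
- buffer_bottle: Round white bottle, largest of the three: 45 mm diameter, 113 mm tall, about 0.13 kg; already stands upright in the well, near its middle. Origin: centre of its underside; z runs up through the cap. Cap 32 mm diameter, 90 to 113 mm above the underside; the body tapers to the neck below it.
- stain_bottle: Round white bottle, smallest of the three: body 35 mm diameter, 89 mm tall, about 0.05 kg, with a tall ribbed cap 30 mm in diameter from 58 to 89 mm above its underside; it stands upright on the worktop to the right, near the dropper bottle and the brown bottle (the three swap places). Origin: centre of its underside; z runs up through the cap.
- fix_bottle: Round white bottle: 42 mm diameter, 106 mm tall, about 0.11 kg; lies on its side to the left, cap to the left and a little towards the robot, worktop free around it. Origin: centre of its underside (while it lies: base end, 21 mm up); z runs along it to the cap. Cap 30 mm diameter, 83 to 106 mm from the underside; body straight up to 70 mm. Let go 0.1 rad off upright it rights itself.
- wash_bottle: Bystander: white dropper bottle with a slender spout and red tip, 53 mm diameter, 123 mm tall, standing. Origin: centre of its underside.
- immersion_oil: Bystander: small brown glass bottle with a black cap, 28 mm diameter, 67 mm tall, standing. Origin: centre of its underside.
- timer: Bystander: white laboratory timer lying on its back, 66 x 66 x 19 mm. Origin: centre of its underside.
- petri_dish: Bystander: closed petri dish lying flat, 60 mm diameter, 15 mm high. Origin: centre of its underside.
- monitor: Fixed, keep clear: a computer screen on a foot, behind and to the left. The screen is 452 mm wide, its lower edge 56 mm and its top 333 mm over the worktop; from above it runs from about x 0.79, y -0.02 to x 0.62, y 0.40. Origin: under the centre of its foot.
- microscope: Fixed, keep clear: a microscope 417 mm tall to the right; from above it covers about x 0.35 to 0.68, y -0.40 to -0.68. Origin: under its foot. The arm starts close beside it.
- tape_roll: Bystander: roll of label tape lying flat, 68 mm diameter, 19 mm high. Origin: centre of its underside.

How it is judged:
On the way:
1. the fallen bottle stands upright on the worktop, outside the tray, and has been let go (angle between fix_bottle's own z axis and vertical below 0.08 rad and height (world z) of fix_bottle below 0.003 m and horizontal distance between fix_bottle and kit_tray above 0.04 m and contact force between the fingers and fix_bottle below 0.1 N), for 0.2 s.
At the end, for the whole second after the job is handed in: All three bottles stand in the tray's deep well: underside within 4 mm of the well floor's height, tilted less than 0.08 rad, centre between the well's walls (within 25 mm of the well's middle across it and 64 mm along it), at rest (under 0.02 m/s) and not touched by the fingers (x of buffer_bottle in the frame of kit_tray between -0.025 and 0.025 m and y of buffer_bottle in the frame of kit_tray between -0.064 and 0.064 m and z of buffer_bottle in the frame of kit_tray between 0.002 and 0.01 m and angle between each of buffer_bottle, stain_bottle, fix_bottle's own z axis and vertical below 0.08 rad and linear speed of each of buffer_bottle, stain_bottle, fix_bottle below 0.02 m/s and contact force between the fingers and buffer_bottle below 0.1 N and x of stain_bottle in the frame of kit_tray between -0.025 and 0.025 m and y of stain_bottle in the frame of kit_tray between -0.064 and 0.064 m and z of stain_bottle in the frame of kit_tray between 0.002 and 0.01 m and contact force between the fingers and stain_bottle below 0.1 N and x of fix_bottle in the frame of kit_tray between -0.025 and 0.025 m and y of fix_bottle in the frame of kit_tray between -0.064 and 0.064 m and z of fix_bottle in the frame of kit_tray between 0.002 and 0.01 m and contact force between the fingers and fix_bottle below 0.1 N).
It fails at once if the wash bottle is pushed more than 25 mm from its place (distance of wash_bottle from where it was at the start of the episode above 0.025 m).
It fails at once if the immersion oil is pushed more than 25 mm from its place (distance of immersion_oil from where it was at the start of the episode above 0.025 m).
It fails at once if the timer is pushed more than 25 mm from its place (distance of timer from where it was at the start of the episode above 0.025 m).
It fails at once if the petri dish is pushed more than 25 mm from its place (distance of petri_dish from where it was at the start of the episode above 0.025 m).
It fails at once if the tape roll is pushed more than 25 mm from its place (distance of tape_roll from where it was at the start of the episode above 0.025 m).
It also fails if it takes over 70 s, if anything falls off the work surface, if the arm or the gripper's body presses on something with over 40 N, if the wrist force passes 120 N, or if a joint passes its speed limit or range.

## Working session

There is one attempt and no reset: what is moved stays moved. The work goes in short steps, Python scripts to look and compute and a shell command to move; the robot and the scene stay as the last step left them, time stands still between calls to the robot, and variables do not carry over. Pictures are saved under pics/ and viewed, at most 10 in all, crops included, and the job is handed in when it is done.

```bash
ls; mkdir -p pics; cat > h.py <<'E'
import numpy as np,cv2
from workcell import bot
from scipy.spatial.transform import Rotation as R
def snap(n,f): cv2.imwrite('pics/'+f,cv2.cvtColor(bot.read_camera(n),cv2.COLOR_RGB2BGR))
def pt(n,u,v,z):
    i=bot.camera_info(n);K=np.array(i['intrinsics']);T=np.array(i['extrinsics'])
    d=T[:3,:3]@np.linalg.solve(K,[u,v,1]);o=T[:3,3];return np.round(o+d*(z-o[2])/d[2],4)
def proj(n,p):
    i=bot.camera_info(n);K=np.array(i['intrinsics']);T=np.linalg.inv(np.array(i['extrinsics']))
    c=K@(T[:3,:3]@np.array(p)+T[:3,3]);return c[:2]/c[2]
E
python3 - <<'E'
from h import *
print(bot.hold_point_z);print(bot.read_state())
for n in('scene','top'):
    snap(n,n+'0.png');i=bot.camera_info(n);print(np.round(i['intrinsics'],1).tolist(),np.round(i['extrinsics'],3).tolist())
E
```

```text
jog.py
pics
workcell.py
0.0187
{'time': 0.0, 'q': array([-1.20589648e+00,  2.64761314e-01,  1.60538453e+00,  1.62720466e-05,
        1.27372904e+00, -3.69219757e-02]), 'joint_vel': array([ 0.00125458, -0.00106561, -0.00111582,  0.00028381,  0.00093355,
        0.0004317 ]), 'joint_torque': array([ 9.21332248e-04, -5.15106225e+01, -3.67314398e+01, -2.59738208e-04,
        1.28070154e-02, -6.38596632e-06]), 'tool_pos': array([ 0.26371268, -0.62054292,  0.22995087]), 'tcp_rot': array([-3.07619278e+00, -6.26485308e-01,  5.60750998e-04]), 'wrist_force': array([0.14232376, 0.11958958, 0.10536157]), 'torque': array([-0.00125629, -0.02851592, -0.00518571]), 'grip_force': 0.0, 'width': 0.9995519638493964}
[[452.5, 0.0, 275.8], [0.0, 452.5, 212.5], [0.0, 0.0, 1.0]] [[-0.883, -0.19, 0.429, 0.073], [-0.469, 0.403, -0.786, 0.746], [-0.023, -0.895, -0.445, 0.56], [0.0, 0.0, 0.0, 1.0]]
[[532.4, 0.0, 291.6], [0.0, 532.4, 208.1], [0.0, 0.0, 1.0]] [[-0.002, -0.983, 0.184, 0.296], [-1.0, 0.004, 0.007, -0.17], [-0.008, -0.184, -0.983, 1.608], [0.0, 0.0, 0.0, 1.0]]
```

View pics/scene0.png

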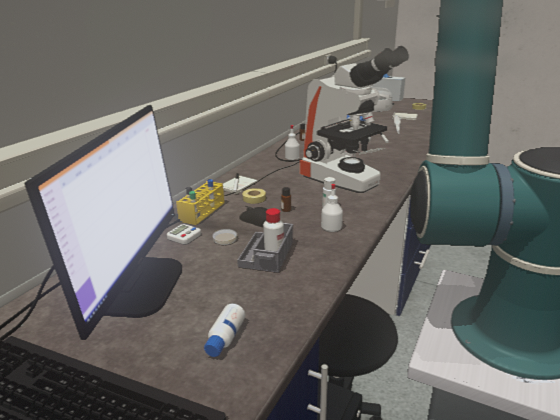

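```bash
python3 -c "
import cv2;i=cv2.imread('pics/top0.png');cv2.imwrite('pics/top0b.png',cv2.resize(i[120:345,90:390],None,fx=2.66,fy=2.66,interpolation=cv2.INTER_CUBIC))"
```

```text
(no output)
```

View pics/top0b.png

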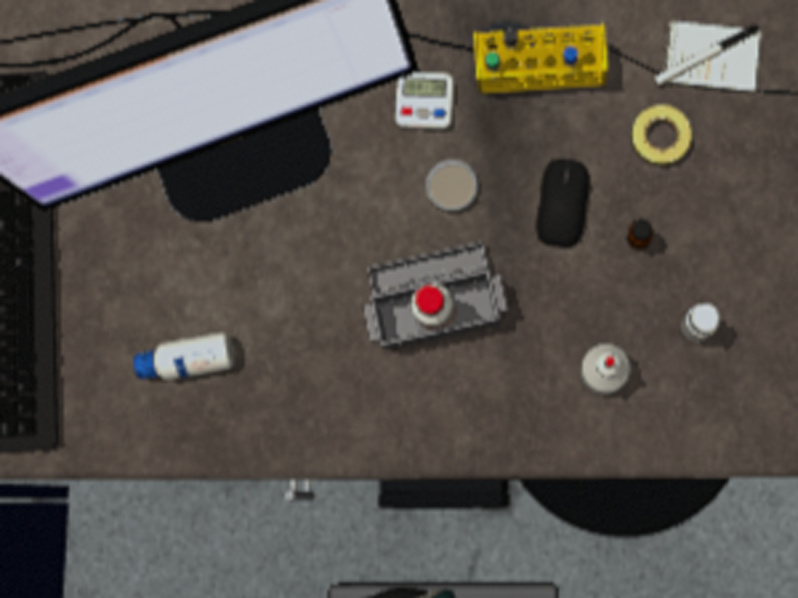

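The pictures show the following (positions in the 2.66x crop, offset 90,120):
- **Buffer:** red cap at (429,299) in the tray.
- **Fixed points:** the tray's rolled-rim corners.
- **Stain:** broad white cap at (704,320).
- **Bystanders:** dropper at (606,370), brown bottle at (640,233).
- **Fix:** lying, blue cap end at (135,364), base at (232,352).

```bash
python3 - <<'E'
from h import *
def c(n,x,y,z): print(n,pt('top',90+x/2.66,120+y/2.66,z))
c('buf',429,299,.119);c('stain',704,320,.089);c('fixcap',135,364,.021);c('fixbase',232,352,.021);c('wash',608,364,.123);c('washbase',606,370,.04)
c('oil',641,232,.067);c('tapeR',662,134,.019);c('petri',452,186,.015)
c('rim nearL',378,346,.054);c('rim nearR',505,318,.054);c('rimfarL',372,287,.054)
c('bayfarL',370,268,.022);c('bayfarR',486,244,.022)
s=bot.read_state();print(R.from_rotvec(s['tcp_rot']).as_matrix().round(3))
i=bot.camera_info('wrist');print(np.round(i['intrinsics'],1).tolist(),np.round(i['extrinsics'],3).tolist())
# HSV blobs
im=cv2.imread('pics/top0.png');h=cv2.cvtColor(im,cv2.COLOR_BGR2HSV)
for n,lo,hi,box in(('red',(170,120,80),(180,255,255),(240,220,265,245)),('blue',(100,120,60),(125,255,255),(135,245,185,270))):
    x0,y0,x1,y1=box;m=cv2.inRange(h[y0:y1,x0:x1],lo,hi);k,l,st,ce=cv2.connectedComponentsWithStats(m)
    for j in range(1,k): 
        if st[j][4]>5: print(n,st[j][:5]+[x0,y0,0,0,0],ce[j]+[x0,y0])
E
python3 jog.py '[[0.023,-0.055,0,0],[0.023,-0.055,0,0],[0.023,-0.055,0,0],[0.023,-0.055,0,0],[0.023,-0.055,0,0]]' 1.0 30
python3 jog.py '[[0,0,0,-0.18],[0,0,0,-0.18],[0,0,0,-0.18],[0,0,0,-0.18],[0,0,0,-0.18]]'
python3 jog.py '[[0,0,0,-0.18],[0,0,0,-0.18],[0,0,0,-0.11],[0,0,0,0],[0,0,0,0]]'
python3 - <<'E'
from h import *
s=bot.read_state();print(R.from_rotvec(s['tcp_rot']).as_matrix().round(3),s['q'].round(3),s['time'])
E
```

```text
time: 0.72
tool_pos: [0.2618, -0.3211, 0.2307]
tcp_rot: [-3.078, -0.626, -0.0]
wrist_force: [1.5, 0.0, 0.6]
width: 1.001
grip_force: 0.0
time: 1.35
tool_pos: [0.262, -0.3228, 0.2308]
tcp_rot: [-2.493, -1.911, -0.0]
wrist_force: [-0.4, -0.2, -0.3]
width: 0.999
grip_force: 0.0
time: 1.98
tool_pos: [0.2622, -0.323, 0.2311]
tcp_rot: [-1.989, -2.431, -0.0]
wrist_force: [0.5, -0.1, 0.3]
width: 1.0
grip_force: 0.0
[[-0.198  0.98  -0.   ]
 [ 0.98   0.198  0.   ]
 [ 0.    -0.    -1.   ]] [-0.949 -0.246  2.119  0.     1.27  -1.148] 1.975
```

```bash
cat >> h.py <<'E'
def to(x,y,z):
    s=bot.read_state();M=R.from_rotvec(s['tcp_rot']).as_matrix();d=M.T@(np.array([x,y,z])-s['tool_pos']);print('tool delta',d.round(4),'rows>=',np.linalg.norm(d)/.0625,'xang',np.arctan2(M[1,0],M[0,0]).round(4),s['time'])
E
python3 -c "
from h import *
to(.506,-.044,.19)"
```

```text
tool delta [0.2252 0.2942 0.0411] rows>= 5.964973483538132 xang 1.77 1.975
```

```bash
python3 jog.py '[[0.032,0.042,0.006,0],[0.032,0.042,0.006,0],[0.032,0.042,0.006,0],[0.032,0.042,0.006,0],[0.032,0.042,0.006,0]]'
python3 jog.py '[[0.032,0.042,0.006,0],[0.032,0.042,0.005,0],[0,0,0,0],[0,0,0,0]]'
python3 - <<'E'
from h import *
snap('wrist','w1.png');to(.506,-.044,.19)
for p in [(.506,-.044,.119),(.463,.0167,.054),(.4936,-.1232,.054)]: print(proj('wrist',p))
E
```

```text
time: 2.6
tool_pos: [0.4372, -0.123, 0.2013]
tcp_rot: [1.988, 2.431, 0.0]
wrist_force: [0.2, -0.9, -0.8]
width: 0.999
grip_force: 0.0
time: 3.1
tool_pos: [0.5051, -0.045, 0.1899]
tcp_rot: [-1.987, -2.433, 0.002]
wrist_force: [-0.2, 0.3, -0.1]
width: 0.997
grip_force: 0.0
tool delta [0.0013 0.0014 0.0001] rows>= 0.030329316006029044 xang 1.771 3.15
[280.74564654 222.42910001]
[245.81478336 122.28692047]
[252.58498054 270.87063506]
```

View pics/w1.png

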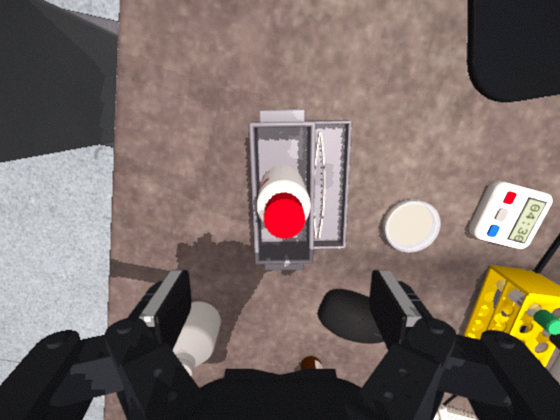

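Wrist view: the red cap centre is at about (285,214). The well rim runs from (250,123) to (313,123) at the top and (256,263) to (310,263) at the bottom. I'll enlarge this area.

```bash
python3 -c "
import cv2;i=cv2.imread('pics/w1.png');cv2.imwrite('pics/w1b.png',cv2.resize(i[100:280,235:360],None,fx=3.3,fy=3.3,interpolation=cv2.INTER_CUBIC))"
```

```text
(no output)
```

View pics/w1b.png

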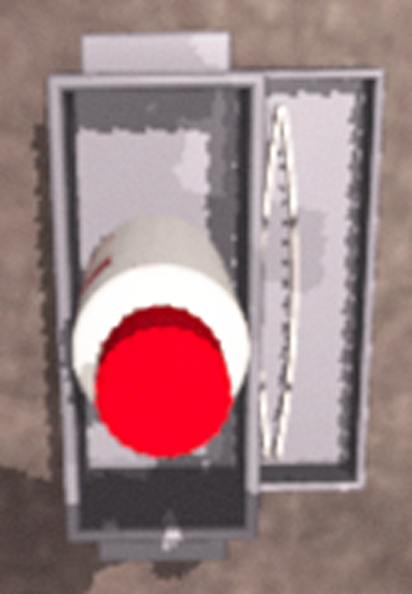

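The crop shows the well's rim corners at (50,75), (264,75), (68,540) and (254,537), and the cap's top face centred at (163,391).

```bash
python3 - <<'E'
from h import *
P={}
for n,x,y,z in[('TL',50,75,.054),('TR',264,75,.054),('BL',68,540,.054),('BR',254,537,.054),('cap',163,391,.119),('capL',95,391,.119),('capR',231,391,.119)]:
    P[n]=pt('wrist',235+x/3.3,100+y/3.3,z);print(n,P[n])
L=np.linalg.norm
print('len',L(P['TL']-P['BL']),L(P['TR']-P['BR']),'wid',L(P['TL']-P['TR']),L(P['BL']-P['BR']),'cap',L(P['capL']-P['capR']))
c=sum(P[k] for k in('TL','TR','BL','BR'))/4;v=(P['TL']-P['BL']+P['TR']-P['BR'])[:2];v/=L(v);print('centre',c,'y axis',v,'psi',np.arctan2(-v[0],v[1]))
d=(P['cap']-c)[:2];print('buf in tray x,y',d@[v[1],-v[0]],d@v)
for w in(-.0415,.0415): print(w,c[:2]+w*v)
to(*P['cap'][:2],.095)
E
```

```text
TL [0.4667 0.0171 0.054 ]
TR [0.5214 0.0283 0.054 ]
BL [ 0.4951 -0.1147  0.054 ]
BR [ 0.5498 -0.1024  0.054 ]
cap [ 0.508  -0.0405  0.119 ]
capL [ 0.4933 -0.0435  0.119 ]
capR [ 0.5226 -0.0375  0.119 ]
len 0.1348250718523821 0.13374995327101988 wid 0.055834845750660014 0.05606585413600685 cap 0.029908025678737078
centre [ 0.50825  -0.042925  0.054   ] y axis [-0.21148661  0.9773809 ] psi 0.21309572301542876
buf in tray x,y 0.0002685098028765868 0.0024230203230181913
-0.0415 [ 0.51702669 -0.08348631]
0.0415 [ 0.49947331 -0.00236369]
tool delta [0.0044 0.0041 0.0951] rows>= 1.5241719948170303 xang 1.771 3.15
```

```bash
python3 jog.py '[[0.004,0.004,0.03,-0.013],[0,0,0.05,0],[0,0,0.018,0],[0,0,0,0]]'
python3 jog.py '[[0,0,0,0],[0,0,0,0],[0,0,0,0],[0,0,0,0],[0,0,0,0]]' 0.0 40
python3 jog.py '[[0,0,-0.002,0],[0,0,-0.002,0],[0,0,0,0]]'
```

```text
time: 3.65
tool_pos: [0.5072, -0.041, 0.0913]
tcp_rot: [-1.972, -2.442, 0.003]
wrist_force: [0.5, -0.3, -0.2]
width: 1.002
grip_force: 0.0
time: 4.28
tool_pos: [0.5098, -0.0403, 0.094]
tcp_rot: [1.97, 2.445, 0.002]
wrist_force: [-1.5, 0.7, 7.2]
width: 0.381
grip_force: 37.6
time: 4.65
tool_pos: [0.5086, -0.0402, 0.0962]
tcp_rot: [-1.971, -2.446, 0.0]
wrist_force: [-0.4, 0.3, -1.1]
width: 0.38
grip_force: 36.7
```

```bash
python3 jog.py '[[0.013,0,0,0],[0.013,0,0,0],[0.012,0,0,0],[0,0,0,0],[0,0,0,0]]'
for i in 1; do python3 jog.py '[[0.001,0,0,0],[0.001,0,0,0],[0,0,0,0]]'; done
```

```text
time: 5.28
tool_pos: [0.5007, -0.0029, 0.0963]
tcp_rot: [1.97, 2.446, -0.0]
wrist_force: [0.4, -0.0, -2.0]
width: 0.382
grip_force: 36.7
time: 5.65
tool_pos: [0.5003, -0.0013, 0.0963]
tcp_rot: [-1.972, -2.446, 0.0]
wrist_force: [0.4, 0.5, -2.1]
width: 0.383
grip_force: 36.7
```

```bash
python3 jog.py '[[0.001,0,0,0],[0,0,0,0]]' | grep -E 'pos|force'; python3 jog.py '[[0.001,0,0,0],[0,0,0,0]]'| grep -E 'pos|force'
```

```text
tool_pos: [0.5001, -0.0003, 0.0963]
wrist_force: [0.0, 0.9, -0.3]
grip_force: 36.7
tool_pos: [0.5, 0.0007, 0.0964]
wrist_force: [0.3, -1.1, 0.2]
grip_force: 36.7
```

```bash
python3 jog.py '[[0,0,0.003,0],[0,0,0,0]]'|grep -E pos\|force; python3 jog.py '[[0,0,0,0],[0,0,0,0],[0,0,0,0]]' 1.0; python3 jog.py '[[0,0,-0.05,0],[-0.02,0,-0.05,0],[-0.02,0,0,0],[0,0,0,0]]'
python3 - <<'E'
from h import *
snap('wrist','w2.png');to(.5,0,.19)
i=cv2.imread('pics/w2.png');u,v=proj('wrist',(.508,-.043,.054)).astype(int);print(u,v)
a,b=u-80,max(v-110,0);print(a,b)
cv2.imwrite('pics/w2b.png',cv2.resize(i[b:b+190,a:a+160],None,fx=3,fy=3,interpolation=cv2.INTER_CUBIC))
E
```

```text
tool_pos: [0.5006, 0.0005, 0.0943]
wrist_force: [-1.0, -2.0, 5.1]
grip_force: 38.4
time: 6.78
tool_pos: [0.4996, 0.0009, 0.093]
tcp_rot: [-1.971, -2.446, 0.0]
wrist_force: [-0.4, 0.6, 0.5]
width: 0.989
grip_force: 0.0
time: 7.28
tool_pos: [0.5084, -0.0393, 0.1932]
tcp_rot: [1.973, 2.444, 0.0]
wrist_force: [-0.1, 0.2, -1.3]
width: 0.998
grip_force: 0.0
tool delta [0.0393 0.0008 0.0022] rows>= 0.6295698226748089 xang 1.7833 7.325
278 204
198 94
```

View pics/w2b.png

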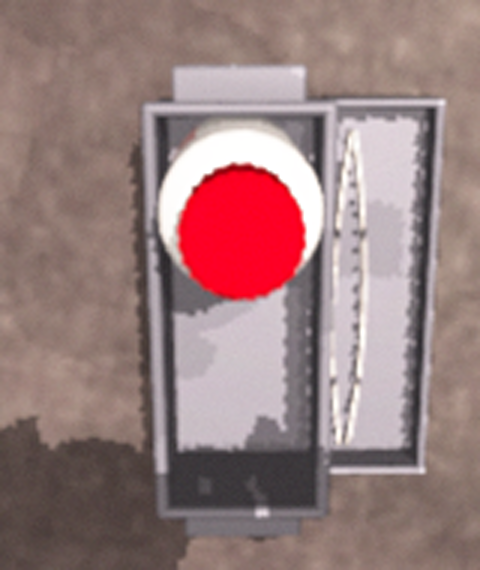

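The red cap now sits near the +y end. Its top face is centred at crop (242,240), and the rim corners are at (143,105), (336,105), (158,516) and (328,516).

```bash
cat > tr.py <<'E'
from h import *
def tray(P,caps):
    L=np.linalg.norm
    c=sum(P)/4;v=(P[0]-P[2]+P[1]-P[3])[:2];v/=L(v);print('centre',c,v,'psi',np.arctan2(-v[0],v[1]),'len',L(P[0]-P[2]),'wid',L(P[0]-P[1]),L(P[2]-P[3]))
    for k in caps: d=(k-c)[:2];print('cap',k,'tray x,y',d@[v[1],-v[0]],d@v)
E
python3 - <<'E'
from tr import *
f=lambda x,y,z:pt('wrist',198+x/3,94+y/3,z)
tray([f(143,105,.054),f(336,105,.054),f(158,516,.054),f(328,516,.054)],[f(242,240,.119)])
to(.4862,-.3389,.2)
E
```

```text
centre [ 0.507325 -0.041375  0.054   ] [-0.21903834  0.97571625] psi 0.2208287697293482 len 0.13315194328285263 wid 0.0561749054293819 0.05692275467684253
cap [ 0.4995 -0.0028  0.119 ] tray x,y 0.0008144243818494993 0.03935222945305957
tool delta [-0.2891 -0.0842 -0.008 ] rows>= 4.819100402156165 xang 1.7833 7.325
```

```bash
python3 jog.py '[[-0.057,-0.015,0,0],[-0.057,-0.015,0,0],[-0.057,-0.015,0,0],[-0.057,-0.015,0,0],[-0.02,-0.015,0,0]]';python3 jog.py '[[0,0,0,0],[0,0,0,0]]'
python3 - <<'E'
from h import *
snap('wrist','w3.png');to(.4862,-.3389,.19);print(proj('wrist',(.4862,-.3389,.089)))
E
```

```text
time: 7.95
tool_pos: [0.4866, -0.2984, 0.1909]
tcp_rot: [-1.972, -2.441, 0.001]
wrist_force: [0.1, 0.2, 0.1]
width: 1.001
grip_force: 0.0
time: 8.2
tool_pos: [0.4872, -0.2951, 0.1918]
tcp_rot: [-1.97, -2.444, -0.001]
wrist_force: [0.1, 0.0, -0.5]
width: 0.999
grip_force: 0.0
tool delta [-0.0427 -0.0107  0.0021] rows>= 0.7045764382962948 xang 1.7857 8.25
[266.75334779 257.61903762]
```

View pics/w3.png

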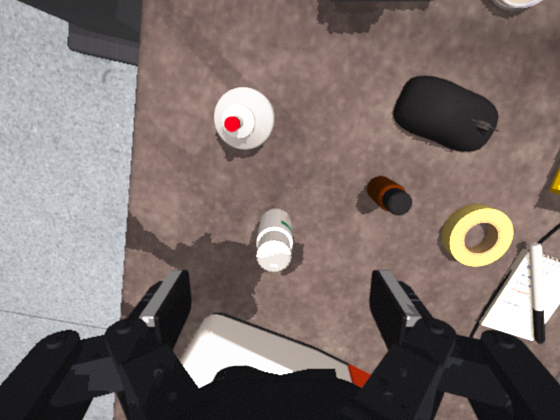

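The wrist view shows the stain cap top centred at about (274,254), with dropper (244,120), brown bottle (390,195) and the microscope foot below (y>315).

```bash
python3 - <<'E'
from h import *
p=pt('wrist',274,254.5,.089);print(p,pt('wrist',256,254.5,.089)-pt('wrist',292,254.5,.089));to(p[0],p[1],.056)
print('foot edge',pt('wrist',215,315,.02),pt('wrist',350,365,.02),pt('wrist',350,365,.06))
E
```

```text
[ 0.4917 -0.3346  0.089 ] [-0.0305 -0.0067  0.    ]
tool delta [-0.0399 -0.0042  0.1361] rows>= 2.270654488718568 xang 1.7857 8.25
foot edge [ 0.4454 -0.4597  0.02  ] [ 0.6232 -0.4966  0.02  ] [ 0.6039 -0.4612  0.06  ]
```

```bash
python3 jog.py '[[-0.04,-0.004,0.03,0],[0,0,0.05,0],[0,0,0.052,0],[0,0,0,0],[0,0,0,0]]'
python3 jog.py '[[0,0,0,0],[0,0,0,0],[0,0,0,0],[0,0,0,0],[0,0,0,0]]' 0.0 40
python3 jog.py '[[0,0,-0.02,0],[0,0,-0.05,0],[0,0,-0.055,0],[0,0,0,0],[0,0,0,0]]'
python3 -c "
from h import *
to(.508,-.042,.19)"
```

```text
time: 8.88
tool_pos: [0.4936, -0.3362, 0.0628]
tcp_rot: [1.969, 2.446, 0.0]
wrist_force: [0.5, -0.2, 0.2]
width: 0.997
grip_force: 0.0
time: 9.5
tool_pos: [0.4928, -0.3373, 0.0628]
tcp_rot: [1.97, 2.445, -0.001]
wrist_force: [-2.2, -0.4, 5.4]
width: 0.342
grip_force: 36.9
time: 10.12
tool_pos: [0.4922, -0.3364, 0.187]
tcp_rot: [1.971, 2.445, 0.0]
wrist_force: [0.5, -0.2, -0.6]
width: 0.341
grip_force: 38.7
tool delta [ 0.2844  0.0779 -0.0031] rows>= 4.717778008727358 xang 1.7847 10.125
```

```bash
python3 jog.py '[[0.04,0.01,-0.01,0],[0.055,0.018,-0.003,0],[0.055,0.018,0,0],[0.055,0.018,0,0],[0.034,0.014,0,0]]';python3 jog.py '[[0,0,0,0],[0,0,0,0]]'
python3 -c "
from h import *
to(.5175,-.0867,.115)"
```

```text
time: 10.75
tool_pos: [0.5158, -0.0836, 0.1969]
tcp_rot: [-1.967, -2.444, 0.003]
wrist_force: [-0.8, -0.6, -0.7]
width: 0.341
grip_force: 38.7
time: 11.0
tool_pos: [0.5167, -0.0865, 0.1978]
tcp_rot: [-1.969, -2.445, 0.003]
wrist_force: [-0.4, -0.4, -1.3]
width: 0.337
grip_force: 38.7
tool delta [-0.0004  0.0009  0.0828] rows>= 1.324323073456675 xang 1.7855 11.0
```

```bash
python3 jog.py '[[0,0.001,0.04,0],[0,0,0.035,0],[0,0,0,0]]'; python3 jog.py '[[0,0,0.012,0],[0,0,0.012,0],[0,0,0,0]]'; python3 jog.py '[[0,0,0.012,0],[0,0,0.012,0],[0,0,0,0],[0,0,0,0]]'
```

```text
time: 11.38
tool_pos: [0.5151, -0.0868, 0.1205]
tcp_rot: [-1.969, -2.438, 0.006]
wrist_force: [0.2, 0.7, -0.6]
width: 0.339
grip_force: 38.8
time: 11.75
tool_pos: [0.5183, -0.0862, 0.0997]
tcp_rot: [-1.971, -2.445, 0.001]
wrist_force: [-0.3, -1.0, -0.3]
width: 0.341
grip_force: 38.8
time: 12.25
tool_pos: [0.5187, -0.0861, 0.0761]
tcp_rot: [-1.971, -2.446, 0.0]
wrist_force: [0.2, -0.7, -0.8]
width: 0.336
grip_force: 38.8
```

```bash
python3 jog.py '[[0,0,0.004,0],[0,0,0.003,0],[0,0,0,0]]'|grep -E 'pos|force'; python3 jog.py '[[0,0,0,0],[0,0,0,0],[0,0,0,0]]' 1.0; python3 jog.py '[[0,0,-0.05,0],[0,0,-0.05,0],[0.03,0,-0.03,0],[0.02,0,0,0],[0,0,0,0]]'; python3 jog.py '[[0,0,0,0],[0,0,0,0]]'
python3 - <<'E'
from h import *
snap('wrist','w4.png');to(.449,.28,.2)
i=cv2.imread('pics/w4.png');u,v=proj('wrist',(.508,-.043,.054)).astype(int)
a,b=u-70,max(v-100,0);print(a,b)
cv2.imwrite('pics/w4b.png',cv2.resize(i[b:b+190,a:a+140],None,fx=3,fy=3,interpolation=cv2.INTER_CUBIC))
E
```

```text
tool_pos: [0.5188, -0.0862, 0.0692]
wrist_force: [0.5, -0.7, -0.4]
grip_force: 38.7
time: 13.0
tool_pos: [0.5188, -0.0862, 0.0694]
tcp_rot: [1.971, 2.446, 0.0]
wrist_force: [0.5, -0.1, 0.3]
width: 0.949
grip_force: 0.0
time: 13.62
tool_pos: [0.5072, -0.0362, 0.1983]
tcp_rot: [-1.968, -2.447, 0.001]
wrist_force: [0.2, 0.9, -1.5]
width: 0.999
grip_force: 0.0
time: 13.88
tool_pos: [0.5074, -0.0377, 0.1978]
tcp_rot: [-1.971, -2.444, 0.002]
wrist_force: [-0.1, -0.4, 0.3]
width: 1.002
grip_force: 0.0
tool delta [ 0.323   0.01   -0.0018] rows>= 5.1703584596689955 xang 1.7842 13.925
208 102
```

View pics/w4b.png

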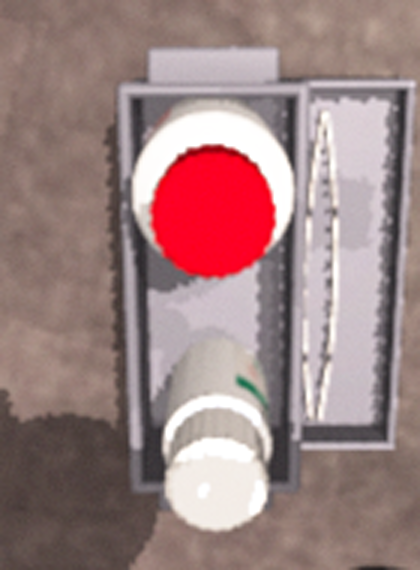

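Stain stands at the −y end, cap top at crop (217,482); buffer cap top (213,219); the rim corners are at (119,84), (309,84), (133,490) and (300,490).

```bash
python3 - <<'E'
from tr import *
f=lambda x,y,z:pt('wrist',208+x/3,102+y/3,z)
tray([f(119,84,.054),f(309,84,.054),f(133,490,.054),f(300,490,.054)],[f(213,219,.119),f(217,482,.095)])
print(pt('top',143.8,257,.021)); to(.447,.24,.2)
E
```

```text
centre [ 0.509    -0.042125  0.054   ] [-0.21890091  0.97574709] psi 0.2206879215275768 len 0.13438842956147676 wid 0.05648929102051116 0.0571395659766505
cap [ 0.5002 -0.0038  0.119 ] tray x,y -0.00019719696126100847 0.03932183538898547
cap [ 0.5187 -0.0841  0.095 ] tray x,y 0.00027638101574509015 -0.04308032310155224
[0.4467 0.2844 0.021 ]
tool delta [ 0.2843 -0.0004 -0.0018] rows>= 4.549178941057424 xang 1.7842 13.925
```

```bash
python3 jog.py '[[-0.045,0.001,0.03,0],[0,0,0.05,0],[0,0,0.047,0],[0,0,0,0]]'
python3 jog.py '[[0,0,0,0],[0,0,0,0],[0,0,0,0],[0,0,0,0],[0,0,0,0]]' 0.0 40
python3 jog.py '[[0,0,-0.001,0],[-0.0015,0,0,0],[0,0,0,0]]'
python3 jog.py '[[-0.001,0,0,0],[0,0,0,0]]'|grep -E pos\|force
python3 jog.py '[[-0.001,0,0,0],[0,0,0,0]]'|grep -E pos\|force
```

```text
time: 14.42
tool_pos: [0.5142, -0.0808, 0.0677]
tcp_rot: [-1.967, -2.438, 0.008]
wrist_force: [-0.8, 0.0, -0.3]
width: 1.003
grip_force: 0.0
time: 15.05
tool_pos: [0.5201, -0.0814, 0.0744]
tcp_rot: [1.969, 2.444, 0.002]
wrist_force: [-1.2, 0.3, 7.0]
width: 0.34
grip_force: 38.9
time: 15.42
tool_pos: [0.5199, -0.0825, 0.0744]
tcp_rot: [1.971, 2.445, 0.002]
wrist_force: [-0.4, 1.6, 5.3]
width: 0.338
grip_force: 39.7
tool_pos: [0.52, -0.0832, 0.0745]
wrist_force: [0.7, 2.5, 7.1]
grip_force: 39.7
tool_pos: [0.5201, -0.0841, 0.0744]
wrist_force: [-1.1, 2.1, 6.6]
grip_force: 39.4
```

```bash
python3 jog.py '[[-0.001,0,-0.002,0],[-0.001,0,0,0],[0,0,0,0]]'|grep -E pos\|force
python3 jog.py '[[0,0,0,0],[0,0,0,0],[0,0,0,0]]' 1.0; python3 jog.py '[[0,0,-0.05,0],[0,0,-0.05,0],[0.03,0,-0.02,0],[0.015,0,0,0],[0,0,0,0]]'; python3 jog.py '[[0,0,0,0],[0,0,0,0]]'
python3 - <<'E'
from h import *
snap('wrist','w5.png');to(.449,.24,.2)
i=cv2.imread('pics/w5.png');u,v=proj('wrist',(.508,-.043,.054)).astype(int)
a,b=u-70,max(v-100,0);print(a,b)
cv2.imwrite('pics/w5b.png',cv2.resize(i[b:b+190,a:a+140],None,fx=3,fy=3,interpolation=cv2.INTER_CUBIC))
E
```

```text
tool_pos: [0.5193, -0.085, 0.0751]
wrist_force: [-0.2, 7.6, 2.9]
grip_force: 39.8
time: 16.68
tool_pos: [0.5197, -0.0868, 0.0751]
tcp_rot: [1.972, 2.446, -0.001]
wrist_force: [-0.1, 0.2, -0.3]
width: 0.947
grip_force: 0.0
time: 17.3
tool_pos: [0.5092, -0.0418, 0.1939]
tcp_rot: [-1.968, -2.447, 0.002]
wrist_force: [0.7, -0.5, -0.5]
width: 0.998
grip_force: 0.0
time: 17.55
tool_pos: [0.5096, -0.0429, 0.1938]
tcp_rot: [-1.971, -2.444, 0.002]
wrist_force: [0.1, -0.4, 0.5]
width: 0.999
grip_force: 0.0
tool delta [ 0.2894  0.0005 -0.0057] rows>= 4.631957613393987 xang 1.7842 17.6
207 98
```

View pics/w5b.png

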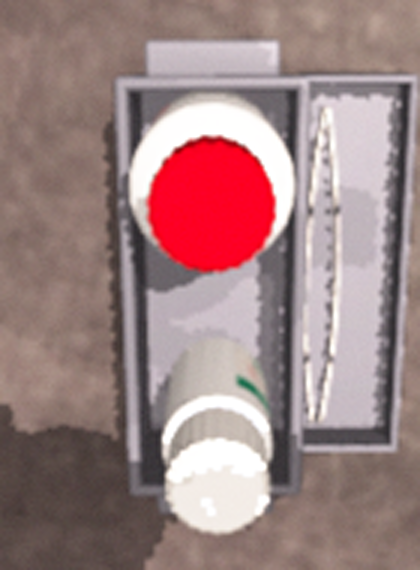

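Both bottles are upright; the caps are now at crop (213,211) and (218,486).

```bash
python3 - <<'E'
from tr import *
f=lambda x,y,z:pt('wrist',207+x/3,98+y/3,z)
tray([f(115,78,.054),f(309,78,.054),f(132,492,.054),f(302,492,.054)],[f(213,211,.119),f(218,486,.095)])
E
```

```text
centre [ 0.50895  -0.042175  0.054   ] [-0.22341313  0.97472384] psi 0.2253147126030061 len 0.13381483475310202 wid 0.056510618471221824 0.05711812321846715
cap [ 0.5006 -0.0037  0.119 ] tray x,y 0.0004568761170302676 0.039367999558190495
cap [ 0.5194 -0.085   0.095 ] tray x,y 0.000618196836086252 -0.04407721585662883
```

```bash
python3 jog.py '[[0.04,-0.001,0.02,0],[0,0,0.04,0],[0,0,0.038,0],[0,0,0,0],[0,0,0,0]]'|grep -E pos\|force
python3 jog.py '[[0,0,0,0],[0,0,0,0],[0,0,0,0],[0,0,0,0],[0,0,0,0]]' 0.0 70
python3 jog.py '[[0.001,0,0,0],[0.001,0,0,0],[0,0,0,0]]'|grep -E pos\|force
python3 jog.py '[[0.001,0,0,0],[0,0,0,0]]'|grep -E pos\|force
python3 jog.py '[[0.001,0,0,0],[0,0,0,0]]'|grep -E pos\|force
```

```text
tool_pos: [0.5016, -0.0039, 0.0982]
wrist_force: [-0.2, -0.5, 0.8]
grip_force: 0.0
time: 18.85
tool_pos: [0.5014, -0.0037, 0.0985]
tcp_rot: [1.971, 2.445, 0.001]
wrist_force: [-1.6, -0.2, 5.2]
width: 0.338
grip_force: 64.6
tool_pos: [0.5011, -0.0023, 0.0986]
wrist_force: [-0.8, -1.8, 5.4]
grip_force: 64.7
tool_pos: [0.5009, -0.0015, 0.0987]
wrist_force: [-0.6, -2.2, 5.8]
grip_force: 64.8
tool_pos: [0.5007, -0.0007, 0.0988]
wrist_force: [-1.2, -3.1, 5.8]
grip_force: 64.9
```

```bash
python3 jog.py '[[0.001,0,0,0],[0,0,0,0]]'|grep -E pos\|force
python3 jog.py '[[0,0,0,0],[0,0,0,0],[0,0,0,0]]' 1.0; python3 jog.py '[[0,0,-0.05,0],[-0.02,0,-0.045,0],[-0.02,0,0,0],[0,0,0,0],[0,0,0,0]]'; python3 jog.py '[[0,0,0,0],[0,0,0,0]]'
python3 - <<'E'
from h import *
snap('wrist','w6.png');to(.449,.24,.2)
i=cv2.imread('pics/w6.png');h=cv2.cvtColor(i,cv2.COLOR_BGR2HSV)
m=cv2.inRange(h,(170,200,190),(180,255,255))|cv2.inRange(h,(0,200,190),(4,255,255))
k,l,st,ce=cv2.connectedComponentsWithStats(m);j=1+st[1:,4].argmax();x,y,w,hh=st[j,:4];print(st[j],ce[j])
r=w/2;print(pt('wrist',x+r-.5,y+hh-.95*r-.5,.119))
E
```

```text
tool_pos: [0.5006, -0.0, 0.0989]
wrist_force: [-1.0, -3.7, 6.9]
grip_force: 65.2
time: 20.35
tool_pos: [0.4995, 0.0014, 0.097]
tcp_rot: [-1.971, -2.446, 0.0]
wrist_force: [0.0, -0.4, 0.2]
width: 0.952
grip_force: 0.0
time: 20.98
tool_pos: [0.5074, -0.0374, 0.1913]
tcp_rot: [-1.971, -2.444, 0.001]
wrist_force: [0.1, 0.4, -0.4]
width: 1.002
grip_force: 0.0
time: 21.22
tool_pos: [0.5078, -0.0373, 0.1916]
tcp_rot: [-1.97, -2.446, 0.001]
wrist_force: [0.7, -0.9, 1.4]
width: 1.001
grip_force: 0.0
tool delta [ 0.2836  0.0015 -0.0081] rows>= 4.539031076790902 xang 1.7854 21.275
[ 259  154   41   43 1395] [278.97562724 174.70250896]
[ 0.5006 -0.0036  0.119 ]
```

```bash
python3 jog.py '[[0.057,0,0,0],[0.057,0,0,0],[0.057,0,0,0],[0.057,0,0,0],[0.057,0,0,0.094]]'; python3 jog.py '[[0,0,0,0],[0,0,0,0]]'
python3 - <<'E'
from h import *
snap('wrist','w7.png');to(.449,.284,.2)
i=cv2.imread('pics/w7.png');u,v=proj('wrist',(.453,.24,.021)).astype(int)
a,b=u-75,max(v-75,0);print(a,b)
cv2.imwrite('pics/w7b.png',cv2.resize(i[b:b+150,a:a+150],None,fx=4,fy=4,interpolation=cv2.INTER_CUBIC))
E
```

```text
time: 21.9
tool_pos: [0.447, 0.2426, 0.1924]
tcp_rot: [2.087, 2.348, 0.001]
wrist_force: [1.2, -0.8, -0.6]
width: 0.999
grip_force: 0.0
time: 22.15
tool_pos: [0.4474, 0.2407, 0.1921]
tcp_rot: [2.082, 2.353, -0.001]
wrist_force: [0.5, -0.6, 0.2]
width: 1.0
grip_force: 0.0
tool delta [ 0.0435  0.0066 -0.008 ] rows>= 0.7151538672211806 xang 1.6913 22.2
209 116
```

View pics/w7b.png

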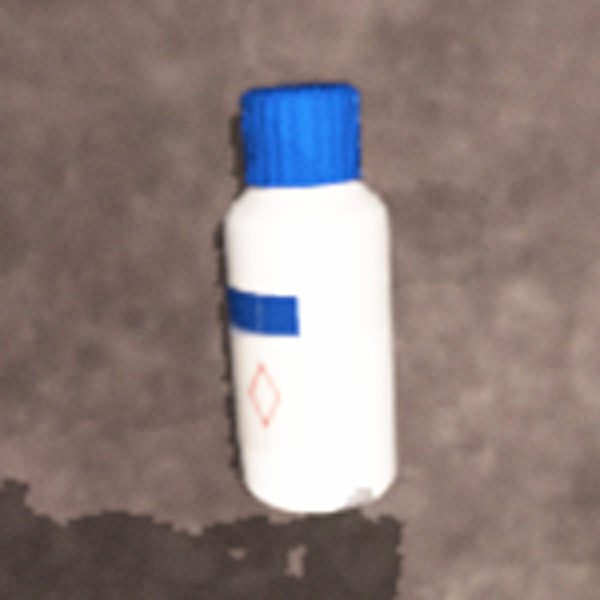

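The fix bottle's cap spans (242–361, 88–183) and its axis runs from (302,90) to (320,500) in the crop.

```bash
python3 - <<'E'
from h import *
f=lambda x,y,z:pt('wrist',209+x/4,116+y/4,z)
a=f(302,92,.021);b=f(320,500,.021);c=f(303,183,.036);print(a,b,c,np.linalg.norm(a-b),'ang',np.arctan2(*(a-b)[1::-1]))
print('widths',f(242,140,.021)-f(361,140,.021),f(233,350,.021)-f(393,350,.021))
d=(a-b)/np.linalg.norm(a-b);g=c+0.0115*d;g2=a-.0115*d;print(g,g2);to(g2[0],g2[1],.006)
E
```

```text
[0.4466 0.2927 0.021 ] [0.4652 0.1854 0.021 ] [0.4492 0.2729 0.036 ] 0.10890018365457425 ang 1.7424364589206036
widths [-0.0294 -0.0036  0.    ] [-0.0417 -0.0051  0.    ]
[0.44723582 0.28423102 0.036     ] [0.44856418 0.28136898 0.021     ]
tool delta [0.0411 0.0059 0.186 ] rows>= 3.0495736470426373 xang 1.6913 22.2
```

```bash
python3 jog.py '[[0.021,0.003,0.05,-0.04],[0.021,0.003,0.05,0],[0,0,0.05,0],[0,0,0.025,0],[0,0,0,0]]'
python3 jog.py '[[0,0,0.009,0],[0,0,0,0],[0,0,0,0]]'
python3 -c "
from h import *
to(.448,.2825,.006)"
```

```text
time: 22.82
tool_pos: [0.4462, 0.2804, 0.0148]
tcp_rot: [-2.038, -2.388, 0.009]
wrist_force: [0.6, 0.8, 0.2]
width: 0.998
grip_force: 0.0
time: 23.2
tool_pos: [0.4487, 0.2834, 0.0094]
tcp_rot: [2.037, 2.391, 0.003]
wrist_force: [-0.0, 0.1, -0.0]
width: 1.0
grip_force: 0.0
tool delta [-0.0008 -0.0008  0.0034] rows>= 0.05809142181476216 xang 1.7306 23.2
```

```bash
python3 jog.py '[[0,0,0.003,0],[0,0,0,0]]' 1.0|grep pos
python3 jog.py '[[0,0,0,0],[0,0,0,0],[0,0,0,0],[0,0,0,0],[0,0,0,0]]' 0.0 20
python3 jog.py '[[-0.002,0,-0.02,0],[-0.005,0,-0.02,0],[-0.008,0,-0.02,0],[-0.01,0,-0.02,0],[-0.012,0,-0.015,0]]'
python3 jog.py '[[-0.01,0,-0.01,0],[0,0,-0.01,0],[0,0,-0.01,0],[0,0,0,0],[0,0,0,0]]'
python3 - <<'E'
from h import *
snap('scene','s8.png');p=bot.read_state()['tool_pos'];print(p)
u,v=proj('scene',p).astype(int);i=cv2.imread('pics/s8.png');print(u,v)
cv2.imwrite('pics/s8b.png',cv2.resize(i[max(v-90,0):v+110,u-100:u+100],None,fx=3,fy=3,interpolation=cv2.INTER_CUBIC))
E
```

```text
tool_pos: [0.4477, 0.2832, 0.0054]
time: 24.08
tool_pos: [0.4478, 0.2831, 0.0054]
tcp_rot: [-2.037, -2.392, 0.0]
wrist_force: [0.4, 0.5, 1.5]
width: 0.371
grip_force: 18.4
time: 24.7
tool_pos: [0.4538, 0.2463, 0.101]
tcp_rot: [2.036, 2.392, 0.001]
wrist_force: [-0.0, 0.3, -1.3]
width: 0.362
grip_force: 18.6
time: 25.32
tool_pos: [0.455, 0.2369, 0.13]
tcp_rot: [-2.036, -2.392, 0.001]
wrist_force: [0.0, -0.3, -0.9]
width: 0.371
grip_force: 18.6
[0.45481605 0.23674249 0.12973772]
222 276
```

View pics/s8b.png

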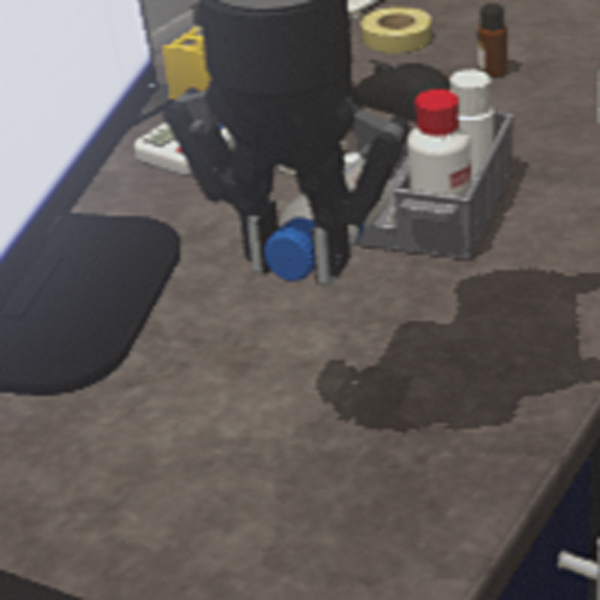

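The bottle is held by its cap but still lies roughly horizontal (cap at crop (290,250), body behind it). I've used all ten pictures, so from here I check with numbers. I'll ease the grip so it can swing down.

```bash
cat > chk.py <<'E'
from h import *
# silhouette test: bright low-saturation pixels around the held bottle, in world directions seen by scene cam
s=bot.read_state();p=s['tool_pos']+[0,0,.0187];ax=R.from_rotvec(s['tcp_rot']).as_matrix()[:,0]
im=bot.read_camera('scene');h=cv2.cvtColor(im,cv2.COLOR_RGB2HSV)
out=[]
for a in range(-30,121,15):   # base direction: 0 = horizontal (-tool x), 90 = hanging
    r=np.radians(a);d=-ax*np.cos(r)+np.array([0,0,-1])*np.sin(r)
    n=0
    for t in np.arange(.03,.092,.004):
        u,v=proj('scene',p+d*t).astype(int);n+=int(h[v,u,1]<45 and h[v,u,2]>150)
    out.append((a,n))
print(out,'torque',s['torque'].round(3),'grip',round(s['grip_force'],1),'w',round(s['width'],3),'z',s['tool_pos'][2].round(4))
E
python3 chk.py
python3 jog.py '[[0,0,0.015,0],[0,0,0.015,0],[0,0,0,0]]' 0.36|grep -E 'grip|width'
python3 jog.py '[[0,0,0,0],[0,0,0,0],[0,0,0,0]]' 0.37|grep -E 'grip|width'; python3 chk.py
```

```text
[(-30, 0), (-15, 1), (0, 5), (15, 0), (30, 0), (45, 0), (60, 0), (75, 0), (90, 0), (105, 0), (120, 0)] torque [0.078 0.061 0.026] grip 18.6 w 0.366 z 0.1297
width: 0.365
grip_force: 18.7
width: 0.368
grip_force: 13.2
[(-30, 0), (-15, 0), (0, 4), (15, 0), (30, 0), (45, 0), (60, 0), (75, 0), (90, 0), (105, 0), (120, 0)] torque [0.018 0.057 0.036] grip 13.2 w 0.368 z 0.1008
```

```bash
python3 jog.py '[[0,0,0,0],[0,0,0,0],[0,0,0,0]]' 0.372|grep -E 'grip|width'; python3 chk.py
python3 jog.py '[[0,0,0,0],[0,0,0,0],[0,0,0,0]]' 0.374|grep -E 'grip|width'; python3 chk.py
```

```text
width: 0.373
grip_force: 0.0
[(-30, 0), (-15, 0), (0, 0), (15, 0), (30, 0), (45, 0), (60, 0), (75, 0), (90, 0), (105, 0), (120, 0)] torque [-0.009 -0.069 -0.017] grip 0.0 w 0.373 z 0.1005
width: 0.372
grip_force: 0.0
[(-30, 0), (-15, 0), (0, 0), (15, 0), (30, 0), (45, 0), (60, 0), (75, 0), (90, 4), (105, 8), (120, 9)] torque [-0.006  0.041 -0.042] grip 0.0 w 0.372 z 0.1003
```

```bash
cat > blobs.py <<'E'
from h import *
def blobs(n,lo,hi,box,amin=20,z=.02):
    im=bot.read_camera(n);h=cv2.cvtColor(im,cv2.COLOR_RGB2HSV);x0,y0,x1,y1=box
    k,l,st,ce=cv2.connectedComponentsWithStats(cv2.inRange(h[y0:y1,x0:x1],lo,hi))
    for j in range(1,k):
        if st[j,4]>amin:
            c=ce[j]+[x0,y0];print(n,'box',st[j,:4]+[x0,y0,0,0],'area',st[j,4],'c',c.round(1),'w@z',pt(n,*c,z))
BLUE=((100,120,60),(125,255,255));WHITE=((0,0,165),(180,50,255))
E
python3 - <<'E'
from blobs import *
blobs('scene',*BLUE,(150,200,330,400));blobs('scene',*WHITE,(150,230,330,400),60)
blobs('top',*BLUE,(110,220,230,300),5);blobs('top',*WHITE,(120,220,230,300),15)
blobs('wrist',*BLUE,(150,60,420,330));blobs('wrist',*WHITE,(150,60,420,330),100)
E
```

```text
scene box [196 310   8  10] area 42 c [199.5 314. ] w@z [0.5229 0.2273 0.02  ]
scene box [170 319  16  19] area 218 c [177.6 327.9] w@z [0.5348 0.2763 0.02  ]
scene box [167 230  26   9] area 85 c [176.8 233.8] w@z [0.7595 0.0017 0.02  ]
scene box [258 230  21   8] area 120 c [267.  233.5] w@z [ 0.5586 -0.0961  0.02  ]
scene box [200 303  27  20] area 304 c [212.8 312.1] w@z [0.5037 0.2119 0.02  ]
scene box [183 311  17  20] area 249 c [191.2 320.4] w@z [0.5256 0.249  0.02  ]
top box [148 225   5   5] area 17 c [149.8 227. ] w@z [0.5374 0.271  0.02  ]
top box [154 232   8  10] area 23 c [157.5 236.3] w@z [0.5091 0.2464 0.02  ]
top box [152 229   7  10] area 47 c [154.5 232.8] w@z [0.5196 0.2558 0.02  ]
top box [158 235  12  13] area 101 c [162.9 240.4] w@z [0.4966 0.2295 0.02  ]
top box [131 236   6   6] area 21 c [133.3 237.9] w@z [0.5045 0.3192 0.02  ]
wrist box [363 159  51  48] area 1370 c [388.9 181. ] w@z [0.5297 0.2794 0.02  ]
wrist box [323 198  48  48] area 704 c [346.6 224.5] w@z [0.5069 0.2414 0.02  ]
wrist box [283 181 126 104] area 5451 c [341.7 231.5] w@z [0.5045 0.2352 0.02  ]
wrist box [396 207  24  30] area 262 c [411.7 223.3] w@z [0.5556 0.2503 0.02  ]
```

```bash
python3 jog.py '[[0,0,-0.05,0],[-0.02,0.02,-0.04,0],[0,0,0,0],[0,0,0,0],[0,0,0,0]]' 1.0
cat > lie.py <<'E'
from blobs import *
def lie(box=(120,20,440,330),hcap=.021):
    im=bot.read_camera('wrist');h=cv2.cvtColor(im,cv2.COLOR_RGB2HSV);x0,y0,x1,y1=box
    w=cv2.inRange(h,(0,0,150),(180,60,255));b=cv2.inRange(h,(100,110,50),(125,255,255))
    m=cv2.morphologyEx(w|b,cv2.MORPH_CLOSE,np.ones((5,5)))
    z=np.zeros_like(m);z[y0:y1,x0:x1]=m[y0:y1,x0:x1]
    k,l,st,ce=cv2.connectedComponentsWithStats(z);j=1+st[1:,4].argmax();print('comp',st[j],ce[j].round(1))
    ys,xs=np.nonzero(l==j);W=np.array([pt('wrist',x,y,hcap)[:2] for x,y in zip(xs,ys)])
    rect=cv2.minAreaRect(W.astype(np.float32)*1000);print('minrect mm',rect)
    bs=[(x,y) for x,y in zip(xs,ys) if b[y,x]];B=np.array([pt('wrist',x,y,hcap)[:2] for x,y in bs])
    c=W.mean(0);u=np.linalg.svd(W-c,full_matrices=False)[2][0];
    t=(W-c)@u;tb=(B-c)@u
    if abs(tb.max())<abs(tb.min()): u=-u;t=-t;tb=-tb
    n=np.array([-u[1],u[0]]);q=(W-c)@n
    print('centre',c,'ang',np.arctan2(u[1],u[0]),'t',t.min(),t.max())
    for lo in np.arange(t.min(),t.max(),.01):
        k=(t>=lo)&(t<lo+.01);print(round(lo-t.min(),3),'mid',round((q[k].min()+q[k].max())/2,4),'w',round(np.ptp(q[k]),4))
    return c,u,n,t,q
E
python3 -c "
from lie import *
lie()"
```

```text
time: 28.0
tool_pos: [0.4767, 0.2198, 0.1884]
tcp_rot: [-2.035, -2.391, 0.005]
wrist_force: [-0.0, 0.4, 0.1]
width: 1.001
grip_force: 0.0
comp [ 267  127   96   98 4072] [313.5 176.2]Traceback (most recent call last):
  File "<string>", line 3, in <module>
    lie()
    ~~~^^
  File "lie.py", line 8, in lie
    ys,xs=np.nonzero(l==j);W=np.array([pt('wrist',x,y,hcap)[:2] for x,y in zip(xs,ys)])
                                       ~~^^^^^^^^^^^^^^^^^^
  File "h.py", line 6, in pt
    i=bot.camera_info(n);K=np.array(i['intrinsics']);T=np.array(i['extrinsics'])
ValueError: time passes only in moves, steps and waits
```

```bash
sed -i "s/np.array(\[pt('wrist',x,y,hcap)\[:2\] for x,y in zip(xs,ys)\])/pv(xs,ys,hcap)/; s/np.array(\[pt('wrist',x,y,hcap)\[:2\] for x,y in bs\])/pv(*np.array(bs).T,hcap)/" lie.py
cat >> h.py <<'E'
def pv(xs,ys,z,n='wrist'):
    i=bot.camera_info(n);K=np.array(i['intrinsics']);T=np.array(i['extrinsics'])
    d=(T[:3,:3]@np.linalg.solve(K,np.stack([xs,ys,np.ones(len(xs))]))).T;o=T[:3,3];return (o+d*((z-o[2])/d[:,2])[:,None])[:,:2]
E
python3 -c "
from lie import *
lie()"
```

```text
comp [ 267  126   95   98 4072] [312.8 175.7]
minrect mm ((507.2645263671875, 241.56044006347656), (111.57449340820312, 42.21653366088867), 56.498451232910156)
centre [0.50704019 0.24100692] ang 1.002972783590377 t -0.0551844408640261 0.05633632804692681
0.0 mid 0.0002 w 0.0408
0.01 mid 0.0003 w 0.0413
0.02 mid 0.0001 w 0.0414
0.03 mid 0.0001 w 0.0417
0.04 mid -0.0002 w 0.0415
0.05 mid 0.0001 w 0.0421
0.06 mid -0.0001 w 0.0423
0.07 mid -0.0005 w 0.0418
0.08 mid -0.0006 w 0.0387
0.09 mid 0.0001 w 0.0293
0.1 mid -0.0002 w 0.0291
0.11 mid -0.0007 w 0.0252
```

```bash
python3 jog.py '[[0,0,0,-0.185],[0,0,0,-0.185],[0,0,0,-0.185],[0,0,0,-0.185],[0,0,0,-0.185]]' >/dev/null
python3 jog.py '[[0,0,0,-0.185],[0,0,0,-0.185],[0,0,0,-0.185],[0,0,0,-0.185],[0,0,0,-0.185]]'>/dev/null
python3 jog.py '[[0,0,0,-0.185],[0,0,0,-0.185],[0,0,0,-0.187],[0,0,0,0],[0,0,0,0]]'
python3 -c "
from h import *
to(.5407,.2931,.03)"
```

```text
time: 29.98
tool_pos: [0.4778, 0.2201, 0.1898]
tcp_rot: [1.497, -2.761, -0.0]
wrist_force: [0.3, -1.0, -0.1]
width: 0.998
grip_force: 0.0
tool delta [-0.0956 -0.013   0.1597] rows>= 2.9849248456129023 xang -2.1482 29.975
```

```bash
python3 jog.py '[[-0.048,-0.007,0.0,0],[-0.048,-0.006,0.02,0],[0,0,0.06,0],[0,0,0.055,0],[0,0,0,0]]'|grep pos
python3 jog.py '[[0,0,0.028,0],[0,0,0,0],[0,0,0,0]]'
python3 -c "
from h import *
to(.5407,.2931,.005)"
```

```text
tool_pos: [0.5363, 0.2914, 0.0494]
time: 30.98
tool_pos: [0.5428, 0.2944, 0.0299]
tcp_rot: [-1.498, 2.757, -0.0]
wrist_force: [0.3, -0.2, 1.3]
width: 1.003
grip_force: 0.0
tool delta [0.0023 0.0012 0.0249] rows>= 0.40084262776332774 xang -2.146 30.975
```

```bash
python3 jog.py '[[0.002,0.001,0.024,0],[0,0,0,0],[0,0,0,0]]'
python3 -c "
from h import *
to(.5407,.2931,.005)"
python3 jog.py '[[0,0,0,0],[0,0,0,0],[0,0,0,0],[0,0,0,0],[0,0,0,0]]' 0.34 20
```

```text
time: 31.35
tool_pos: [0.5404, 0.293, 0.005]
tcp_rot: [-1.5, 2.758, -0.0]
wrist_force: [0.3, -0.0, -0.2]
width: 1.002
grip_force: 0.0
tool delta [-0.0003 -0.0002  0.    ] rows>= 0.005466793130249292 xang -2.1456 31.35
time: 31.98
tool_pos: [0.5393, 0.2925, 0.0032]
tcp_rot: [1.501, -2.76, -0.0]
wrist_force: [0.1, -0.0, 0.5]
width: 0.342
grip_force: 0.0
```

```bash
python3 jog.py '[[0,0,0,0],[0,0,0,0],[0.004,0,0,0],[0,0,0,0]]' 0.5 20
python3 jog.py '[[0,0,0,0],[0,0,0,0],[0,0,0,0],[0,0,0,0]]' 0.34 20
```

```text
time: 32.48
tool_pos: [0.5368, 0.2888, 0.0031]
tcp_rot: [1.5, -2.76, -0.0]
wrist_force: [0.6, 0.5, 0.5]
width: 0.501
grip_force: 0.0
time: 32.98
tool_pos: [0.5372, 0.2892, 0.0033]
tcp_rot: [-1.501, 2.76, -0.0]
wrist_force: [0.3, -0.6, 0.3]
width: 0.342
grip_force: 0.1
```

```bash
python3 jog.py '[[0,0,0,0],[0,0,0,0],[0,0,0,0]]' 0.30 20
python3 - <<'E'
from blobs import *
blobs('wrist',*BLUE,(100,60,460,380),60);blobs('wrist',*WHITE,(100,60,460,330),150)
E
```

```text
time: 33.35
tool_pos: [0.5372, 0.2892, 0.0033]
tcp_rot: [-1.501, 2.76, 0.0]
wrist_force: [-0.1, 0.2, 0.1]
width: 0.326
grip_force: 19.7
wrist box [239 166  97  35] area 2778 c [285.6 183.8] w@z [0.5085 0.2476 0.02  ]
wrist box [247 244  68  60] area 3137 c [280.  275.4] w@z [0.5335 0.2821 0.02  ]
wrist box [229  60 141 195] area 16536 c [286.8 145.5] w@z [0.4997 0.2347 0.02  ]
wrist box [438  79  22  49] area 276 c [451.9 103.3] w@z [0.4383 0.2555 0.02  ]
wrist box [253  99  22  44] area 515 c [263.3 120.3] w@z [0.5022 0.2217 0.02  ]
wrist box [345 114  20  19] area 161 c [354.5 122.4] w@z [0.4729 0.2415 0.02  ]
wrist box [105 141  68  48] area 974 c [144.6 164.9] w@z [0.5523 0.21   0.02  ]
wrist box [377 143  48  56] area 653 c [401.8 170.9] w@z [0.4658 0.2687 0.02  ]
wrist box [428 148  25  22] area 172 c [438.2 157.9] w@z [0.4512 0.2718 0.02  ]
wrist box [411 199  37  30] area 330 c [431.4 212.6] w@z [0.4631 0.2917 0.02  ]
wrist box [131 234  33  47] area 577 c [146.5 256.1] w@z [0.5782 0.2417 0.02  ]
wrist box [160 269  55  44] area 454 c [187.6 293. ] w@z [0.5745 0.2666 0.02  ]
```

```bash
cat > lab.py <<'E'
from blobs import *
im=bot.read_camera('wrist');h=cv2.cvtColor(im,cv2.COLOR_RGB2HSV)
w=cv2.inRange(h,(0,0,150),(180,60,255))|cv2.inRange(h,(100,110,50),(125,255,255));w[330:]=0
k,l,st,ce=cv2.connectedComponentsWithStats(w);j=1+st[1:,4].argmax();s=bot.read_state();print('bottle',st[j],ce[j].round(1),'grip',round(s['grip_force'],1),'w',s['width'].round(4),s['tool_pos'].round(4),s['wrist_force'].round(1),s['time'])
E
python3 lab.py
python3 jog.py '[[0.001,0,-0.01,0],[0.002,0,-0.01,0],[0.003,0,-0.01,0],[0,0,0,0]]'>/dev/null; python3 lab.py
python3 jog.py '[[0,0,0,0],[0,0,0,0]]' 0.322 >/dev/null; python3 lab.py
python3 jog.py '[[0,0,0,0],[0,0,0,0]]' 0.324 >/dev/null; python3 lab.py
```

```text
Traceback (most recent call last):
  File "lab.py", line 4, in <module>
    k,l,st,ce=cv2.connectedComponentsWithStats(w);j=1+st[1:,4].argmax();s=bot.read_state();print('bottle',st[j],ce[j].round(1),'grip',round(s['grip_force'],1),'w',s['width'].round(4),s['tool_pos'].round(4),s['wrist_force'].round(1),s['time'])
                                                                                                                                                                   ^^^^^^^^^^^^^^^^
AttributeError: 'float' object has no attribute 'round'
Traceback (most recent call last):
  File "lab.py", line 4, in <module>
    k,l,st,ce=cv2.connectedComponentsWithStats(w);j=1+st[1:,4].argmax();s=bot.read_state();print('bottle',st[j],ce[j].round(1),'grip',round(s['grip_force'],1),'w',s['width'].round(4),s['tool_pos'].round(4),s['wrist_force'].round(1),s['time'])
                                                                                                                                                                   ^^^^^^^^^^^^^^^^
AttributeError: 'float' object has no attribute 'round
[... 403 characters left out ...]
                                                                             ^^^^^^^^^^^^^^^^
AttributeError: 'float' object has no attribute 'round'
Traceback (most recent call last):
  File "lab.py", line 4, in <module>
    k,l,st,ce=cv2.connectedComponentsWithStats(w);j=1+st[1:,4].argmax();s=bot.read_state();print('bottle',st[j],ce[j].round(1),'grip',round(s['grip_force'],1),'w',s['width'].round(4),s['tool_pos'].round(4),s['wrist_force'].round(1),s['time'])
                                                                                                                                                                   ^^^^^^^^^^^^^^^^
AttributeError: 'float' object has no attribute 'round'
```

```bash
sed -i "s/s\['width'\].round(4)/round(s['width'],4)/" lab.py; python3 lab.py; python3 - <<'E'
from blobs import *
blobs('wrist',*BLUE,(180,60,400,380),60)
E
```

```text
bottle [     0      0    560    330 102683] [275.9 161.7] grip 18.5 w 0.3238 [0.5339 0.2841 0.0332] [-0.5 -0.3 -0.9] 34.7
wrist box [241 160  93  32] area 2665 c [285.6 176. ] w@z [0.5062 0.2451 0.02  ]
wrist box [247 240  67  62] area 3308 c [280.  272.3] w@z [0.5383 0.2896 0.02  ]
```

```bash
cat > lab.py <<'E'
from blobs import *
s=bot.read_state();print('grip',round(s['grip_force'],1),'w',round(s['width'],4),s['tool_pos'].round(4),s['wrist_force'].round(1),s['time']);blobs('wrist',*BLUE,(180,20,400,380),100)
E
python3 jog.py '[[0,0,0,0],[0,0,0,0]]' 0.326 >/dev/null; python3 lab.py
python3 jog.py '[[0,0,0,0],[0,0,0,0]]' 0.327 >/dev/null; python3 lab.py
```

```text
grip 15.4 w 0.328 [0.5339 0.2841 0.0333] [-0.   0.6 -1.4] 35.0
wrist box [244 151  86  32] area 2215 c [285.3 165.1] w@z [0.5034 0.2404 0.02  ]
wrist box [247 238  67  57] area 3476 c [280.1 266.1] w@z [0.5362 0.2864 0.02  ]
grip 13.8 w 0.3251 [0.5339 0.2841 0.0333] [ 0.2 -0.1 -1.1] 35.3
wrist box [244 151  86  32] area 2215 c [285.3 165.1] w@z [0.5034 0.2404 0.02  ]
wrist box [247 237  67  58] area 3485 c [280.1 266.1] w@z [0.5362 0.2864 0.02  ]
```

```bash
python3 jog.py '[[0.004,0,-0.008,0],[0.004,0,-0.008,0],[0,0,0,0]]' 0.328 >/dev/null; python3 lab.py
python3 jog.py '[[0.005,0,-0.007,0],[0.005,0,-0.007,0],[0,0,0,0]]' 0.328 >/dev/null; python3 lab.py
```

```text
grip 12.6 w 0.3308 [0.5303 0.2775 0.0507] [-0.2 -0.3 -1.3] 35.725
wrist box [246 148  81  35] area 1728 c [284.9 161.8] w@z [0.5    0.2346 0.02  ]
wrist box [247 233  67  57] area 3504 c [280.4 260.9] w@z [0.5351 0.2844 0.02  ]
grip 13.1 w 0.3277 [0.5244 0.2689 0.0642] [ 0.9  0.2 -0.2] 36.15
wrist box [248 151  76  34] area 1392 c [284.6 163.1] w@z [0.4959 0.2285 0.02  ]
wrist box [247 229  67  63] area 3794 c [280.3 260.7] w@z [0.5331 0.2815 0.02  ]
```

```bash
python3 jog.py '[[0.007,0,-0.004,0],[0.007,0,-0.004,0],[0.007,0,-0.003,0],[0.007,0,-0.003,0],[0,0,0,0]]' 0.329 >/dev/null; python3 lab.py
python3 jog.py '[[0.006,0,-0.002,0],[0.006,0,-0.001,0],[0.007,0,-0.001,0],[0.007,0,-0.001,0],[0,0,0,0]]' 0.330 >/dev/null; python3 lab.py
```

```text
grip 11.8 w 0.3286 [0.5087 0.2451 0.0776] [-0.3  0.1 -0.7] 36.825
wrist box [249 153  74  33] area 1222 c [284.4 164.9] w@z [0.4821 0.2077 0.02  ]
wrist box [247 227  66  67] area 3933 c [280.3 260.8] w@z [0.5215 0.2637 0.02  ]
grip 10.5 w 0.3352 [0.4944 0.2232 0.0823] [-0.3  0.1 -0.8] 37.5
wrist box [250 156  72  33] area 1068 c [284.4 167.4] w@z [0.4692 0.188  0.02  ]
wrist box [247 226  66  70] area 4026 c [280.3 261. ] w@z [0.5087 0.2441 0.02  ]
```

```bash
cat > tilt.py <<'E'
from h import *
s=bot.read_state();g=s['tool_pos']+[0,0,.0187];X=R.from_rotvec(s['tcp_rot']).as_matrix()[:,0]  # X toward base
Z=np.array([0,0,1.]);i=bot.camera_info('wrist');K=np.array(i['intrinsics']);T=np.linalg.inv(np.array(i['extrinsics']))
def pj(p): c=K@(T[:3,:3]@p+T[:3,3]);return (c[:2]/c[2]).round(0),round(c[2],3)
for th in (0,17,30,45,55,65,75,90):
    t=np.radians(th);b=X*np.cos(t)-Z*np.sin(t);n=X*np.sin(t)+Z*np.cos(t)  # n: top side
    q=g+b*.052+n*.02;cap=g-b*.006+n*.015;print(th,'label',*pj(q),'captop rim',*pj(cap),'low corner z',round((g+b*.1-n*.021)[2],3))
E
python3 tilt.py
```

```text
0 label [282. 194.] 0.107 captop rim [282. 326.] 0.13 low corner z 0.08
17 label [282. 175.] 0.121 captop rim [282. 318.] 0.127 low corner z 0.052
30 label [282. 170.] 0.133 captop rim [282. 310.] 0.126 low corner z 0.033
45 label [282. 173.] 0.148 captop rim [282. 300.] 0.126 low corner z 0.015
55 label [282. 179.] 0.157 captop rim [282. 293.] 0.126 low corner z 0.007
65 label [281. 188.] 0.166 captop rim [282. 286.] 0.127 low corner z 0.002
75 label [281. 198.] 0.175 captop rim [282. 279.] 0.129 low corner z -0.001
90 label [281. 215.] 0.185 captop rim [282. 270.] 0.132 low corner z 0.001
```

```bash
for i in 1; do python3 jog.py '[[0,0,0,0],[0,0,0,0]]' 0.332 >/dev/null; python3 lab.py
python3 jog.py '[[0,0,0,0],[0,0,0,0]]' 0.334 >/dev/null; python3 lab.py; done
```

```text
grip 8.1 w 0.3303 [0.4949 0.2239 0.0823] [-0.1  0.  -1. ] 37.8
wrist box [250 161  70  31] area 853 c [283.6 171.5] w@z [0.4713 0.1903 0.02  ]
wrist box [247 224  66  74] area 4120 c [280.2 261.4] w@z [0.509  0.2447 0.02  ]
grip 5.4 w 0.3318 [0.4948 0.2237 0.0822] [-0.   0.5 -1.6] 38.1
wrist box [250 162  70  31] area 828 c [283.4 172.2] w@z [0.4715 0.1905 0.02  ]
wrist box [247 224  67  74] area 4136 c [280.2 261.5] w@z [0.509  0.2446 0.02  ]
```

```bash
python3 jog.py '[[0,0,0,0],[0,0,0,0]]' 0.3355 >/dev/null; python3 lab.py
python3 jog.py '[[0,0,0,0],[0,0,0,0]]' 0.3365 >/dev/null; python3 lab.py
```

```text
grip 3.8 w 0.3346 [0.4948 0.2237 0.0823] [-0.2 -0.2 -1.2] 38.4
wrist box [250 169  67  27] area 624 c [281.4 177.5] w@z [0.4746 0.1927 0.02  ]
wrist box [247 223  67  76] area 4159 c [279.8 261.5] w@z [0.5092 0.2444 0.02  ]
grip 2.7 w 0.3378 [0.4948 0.2237 0.0823] [-0.6  0.8 -0.5] 38.7
wrist box [249 169  67  26] area 610 c [281.  177.8] w@z [0.4749 0.1927 0.02  ]
wrist box [247 223  67  76] area 4163 c [279.8 261.3] w@z [0.5091 0.2443 0.02  ]
```

```bash
python3 jog.py '[[0.004,0,0,0],[0.004,0,0,0],[0.004,0,0,0],[0,0,0,0]]' 0.3365 >/dev/null; python3 lab.py
python3 jog.py '[[0.004,0,0,0],[0.004,0,0,0],[0.004,0,0,0],[0,0,0,0]]' >/dev/null; python3 lab.py
```

```text
grip 2.7 w 0.3371 [0.488  0.2133 0.0823] [ 0.1 -0.1 -2.2] 39.25
wrist box [250 170  66  26] area 598 c [280.8 178.1] w@z [0.4685 0.1826 0.02  ]
wrist box [247 223  67  76] area 4161 c [279.8 261.3] w@z [0.5026 0.2341 0.02  ]
grip 2.7 w 0.3386 [0.4814 0.2032 0.0822] [ 0.6  0.1 -0.9] 39.8
wrist box [249 170  67  26] area 592 c [280.7 178.2] w@z [0.4621 0.1726 0.02  ]
wrist box [247 223  67  76] area 4159 c [279.8 261.3] w@z [0.496 0.224 0.02 ]
```

```bash
python3 jog.py '[[0,0,0,0],[0,0,0,0]]' 0.3372 >/dev/null; python3 lab.py
python3 jog.py '[[0,0,0,0],[0,0,0,0]]' 0.3378 >/dev/null; python3 lab.py
```

```text
grip 1.9 w 0.3396 [0.4819 0.2037 0.0824] [ 0.4 -0.5 -0.7] 40.1
wrist box [250 173  64  23] area 504 c [280.2 180.3] w@z [0.4634 0.1739 0.02  ]
wrist box [247 222  67  76] area 4137 c [279.7 260.5] w@z [0.496  0.2237 0.02  ]
grip 1.4 w 0.3401 [0.4818 0.2036 0.0823] [ 0.   0.1 -0.2] 40.4
wrist box [250 173  64  23] area 505 c [280.3 180.3] w@z [0.4633 0.1739 0.02  ]
wrist box [247 222  67  76] area 4135 c [279.7 260.5] w@z [0.4958 0.2236 0.02  ]
```

```bash
python3 jog.py '[[0.004,0,0,0],[0.004,0,0,0],[0,0,0,0]]' >/dev/null; python3 lab.py
python3 jog.py '[[0,0,0.002,0],[0,0,0,0]]' >/dev/null; python3 lab.py
```

```text
grip 1.7 w 0.34 [0.4775 0.1967 0.0828] [-0.7  0.9  2.6] 40.825
wrist box [250 177  63  21] area 385 c [280.3 183.5] w@z [0.4603 0.169  0.02  ]
wrist box [246 220  68  78] area 4158 c [279.8 259.6] w@z [0.4914 0.2164 0.02  ]
grip 3.9 w 0.3338 [0.4782 0.1973 0.081 ] [-1.3  1.2  6. ] 41.125
wrist box [250 176  65  24] area 405 c [280.9 183.2] w@z [0.4603 0.1693 0.02  ]
wrist box [246 221  68  78] area 4257 c [279.8 260.3] w@z [0.4918 0.2168 0.02  ]
```

```bash
python3 jog.py '[[0.004,0,-0.001,0],[0.004,0,-0.001,0],[0,0,0,0]]' >/dev/null; python3 lab.py
python3 jog.py '[[0.004,0,0,0],[0.004,0,0,0],[0,0,0,0]]' >/dev/null; python3 lab.py; python3 tilt.py|tail -4
```

```text
grip 2.8 w 0.3386 [0.4726 0.1896 0.082 ] [0.6 0.4 2.4] 41.55
wrist box [251 181  61  20] area 264 c [280.3 187. ] w@z [0.4567 0.1638 0.02  ]
wrist box [246 218  69  78] area 4145 c [279.8 257.6] w@z [0.4854 0.2078 0.02  ]
grip 1.8 w 0.3445 [0.4685 0.1831 0.0822] [ 0.8 -0.5  1. ] 41.975
wrist box [252 185  57  15] area 159 c [279.5 189.7] w@z [0.4539 0.1586 0.02  ]
wrist box [246 217  68  76] area 4021 c [279.8 255.3] w@z [0.4803 0.1996 0.02  ]
55 label [282. 179.] 0.157 captop rim [282. 293.] 0.126 low corner z 0.007
65 label [281. 188.] 0.166 captop rim [282. 286.] 0.127 low corner z 0.001
75 label [281. 198.] 0.175 captop rim [282. 279.] 0.129 low corner z -0.001
90 label [281. 215.] 0.185 captop rim [282. 270.] 0.132 low corner z 0.001
```

```bash
python3 jog.py '[[0.004,0,0,0],[0.004,0,0,0],[0,0,0,0]]' >/dev/null; python3 lab.py
python3 jog.py '[[0,0,0,0],[0,0,0,0]]' 0.36 >/dev/null; python3 lab.py
```

```text
grip 2.9 w 0.3383 [0.4651 0.1767 0.0831] [1.3 0.8 5. ] 42.4
wrist box [246 216  68  75] area 3901 c [279.5 253.8] w@z [0.4767 0.1925 0.02  ]
grip 1.0 w 0.3629 [0.464  0.1765 0.082 ] [1.3 0.2 1.4] 42.7
wrist box [246 217  69  76] area 3955 c [279.6 255.5] w@z [0.4758 0.193  0.02  ]
```

```bash
python3 jog.py '[[0,0,0,0],[0,0,0,0],[0,0,0,0],[0,0,0,0],[0,0,0,0]]' 0.6 >/dev/null; python3 lab.py; python3 -c "
from blobs import *
blobs('scene',*BLUE,(130,180,330,400),20);blobs('top',*BLUE,(110,200,240,300),5)"
```

```text
grip 0.0 w 0.6041 [0.4643 0.1767 0.0823] [-0.1  0.7  0.2] 43.375
wrist box [264 195  44  16] area 119 c [284.6 198.5] w@z [0.4502 0.1591 0.02  ]
wrist box [241 225  67  76] area 3936 c [274.9 263.1] w@z [0.4825 0.1965 0.02  ]
scene box [233 266   5  16] area 45 c [235.  272.4] w@z [0.5376 0.0821 0.02  ]
top box [175 247   6   8] area 29 c [178.3 251.2] w@z [0.4638 0.1819 0.02  ]
```

```bash
python3 jog.py '[[0,0,-0.04,0],[0,0,-0.06,0],[0,0,0,0.181],[0,0,0,0.181],[0,0,0,0.181]]' 1.0 >/dev/null
python3 jog.py '[[0,0,0,0.181],[0,0,0,0.181],[0,0,0,0.181],[0,0,0,0.181],[0,0,0,0.181]]'>/dev/null
python3 jog.py '[[0,0,0,0.181],[0,0,0,0.181],[0,0,0,0.181],[0,0,0,0.181],[0,0,0,0.181]]'>/dev/null
python3 jog.py '[[0,0,0,0],[0,0,0,0]]'
cat > capw.py <<'E'
from blobs import *
blobs('wrist',*BLUE,(180,20,400,380),100,.106);to(.4643,.1767,.095)
blobs('top',*BLUE,(110,200,240,300),5,.1)
E
python3 capw.py
```

```text
time: 45.65
tool_pos: [0.4643, 0.1767, 0.1823]
tcp_rot: [1.968, 2.449, 0.0]
wrist_force: [-0.3, 0.4, -0.1]
width: 0.998
grip_force: 0.0
wrist box [253 206  38  44] area 1286 c [271.9 227.8] w@z [0.4603 0.1708 0.106 ]
tool delta [ 0.     -0.      0.0873] rows>= 1.3963761253667428 xang 1.7872 45.7
top box [173 245  11  10] area 86 c [178.1 249.6] w@z [0.46   0.1651 0.1   ]
```

```bash
python3 -c "
from h import *
p=pt('wrist',271.5,231.5,.106);print(p);to(p[0],p[1],.079)"
```

```text
[0.4606 0.1678 0.106 ]
tool delta [-0.0079 -0.0055  0.1033] rows>= 1.6592364827690362 xang 1.7866 45.75
```

```bash
python3 jog.py '[[-0.008,-0.005,0.03,0],[0,0,0.04,0],[0,0,0.033,0],[0,0,0,0],[0,0,0,0]]'|grep pos
python3 jog.py '[[0,0,0,0],[0,0,0,0],[0,0,0,0],[0,0,0,0],[0,0,0,0]]' 0.0 50
python3 jog.py '[[0,0,-0.03,0],[0,0,-0.05,0],[0,0,-0.045,0],[0,0,0,0],[0,0,0,0]]'
python3 -c "
from h import *
to(.5106,-.0468,.208)"
```

```text
tool_pos: [0.4621, 0.1681, 0.0804]
time: 47.0
tool_pos: [0.4617, 0.168, 0.0804]
tcp_rot: [1.971, 2.446, 0.001]
wrist_force: [-1.8, -0.4, 5.6]
width: 0.357
grip_force: 46.8
time: 47.62
tool_pos: [0.4605, 0.1676, 0.2035]
tcp_rot: [-1.971, -2.446, 0.001]
wrist_force: [0.1, 0.1, -1.2]
width: 0.354
grip_force: 46.3
tool delta [-0.2201  0.0034 -0.0044] rows>= 3.5231725933801803 xang 1.7848 47.625
```

```bash
python3 jog.py '[[-0.03,0,-0.02,0],[-0.055,0.001,0,0],[-0.055,0.001,0,0],[-0.05,0.001,0,0],[-0.03,0.001,0,0]]'>/dev/null; python3 jog.py '[[0,0,0,0],[0,0,0,0]]'
python3 -c "
from h import *
to(.5106,-.0468,.15)"
```

```text
time: 48.5
tool_pos: [0.5105, -0.0458, 0.2223]
tcp_rot: [-1.97, -2.443, 0.002]
wrist_force: [-0.5, -0.5, -0.8]
width: 0.36
grip_force: 45.9
tool delta [-0.0011  0.0001  0.0723] rows>= 1.1568288846383907 xang 1.7843 48.5
```

```bash
python3 jog.py '[[-0.001,0,0.03,0],[0,0,0.03,0],[0,0,0.012,0],[0,0,0,0]]'|grep -E 'pos|wrist'
python3 jog.py '[[0,0,0.01,0],[0,0,0.008,0],[0,0,0,0]]'|grep -E 'pos|wrist'
python3 jog.py '[[0,0,0.008,0],[0,0,0.008,0],[0,0,0,0]]'|grep -E 'pos|wrist'
```

```text
tool_pos: [0.511, -0.0464, 0.1512]
wrist_force: [-1.0, 0.0, -1.2]
tool_pos: [0.5115, -0.0472, 0.1337]
wrist_force: [-0.5, -0.1, -0.7]
tool_pos: [0.5111, -0.0472, 0.1172]
wrist_force: [-0.8, 0.2, -0.8]
```

Bottom is now ~37 mm up, inside the well, with no contact. I'll continue to TCP z 0.087.

```bash
python3 jog.py '[[0,0,0.008,0],[0,0,0.008,0],[0,0,0,0]]'|grep -E 'pos|wrist'
python3 jog.py '[[0,0,0.006,0],[0,0,0.006,0],[0,0,0,0]]'|grep -E 'pos|wrist'
```

```text
tool_pos: [0.5111, -0.0472, 0.1012]
wrist_force: [-0.6, 0.3, -1.2]
tool_pos: [0.5114, -0.0472, 0.0895]
wrist_force: [-0.7, 0.6, -0.9]
```

```bash
python3 jog.py '[[0,0,0.003,0],[0,0,0,0]]'|grep -E 'pos|wrist'
python3 jog.py '[[0,0,0,0],[0,0,0,0],[0,0,0,0],[0,0,0,0]]' 1.0
python3 jog.py '[[0,0,-0.03,0],[0,0,-0.05,0],[0,0,-0.02,0],[0,0,0,0],[0,0,0,0]]'
python3 - <<'E'
from blobs import *
s=bot.read_state();print(s['time'])
blobs('wrist',*BLUE,(180,20,400,330),150,.112)
blobs('wrist',(170,200,190),(180,255,255),(180,20,400,330),150,.119)
blobs('wrist',(0,0,150),(180,50,255),(225,100,335,330),150,.095)
for p in[(.5006,-.0036,.119),(.5106,-.0468,.112),(.5194,-.0855,.095)]:print(proj('wrist',p).round(1))
E
```

```text
tool_pos: [0.5119, -0.0473, 0.0871]
wrist_force: [0.1, 0.6, -1.0]
time: 51.25
tool_pos: [0.5121, -0.0473, 0.0874]
tcp_rot: [1.971, 2.446, 0.0]
wrist_force: [-0.6, -0.3, 0.1]
width: 0.998
grip_force: 0.0
time: 51.88
tool_pos: [0.5111, -0.0472, 0.186]
tcp_rot: [-1.971, -2.445, 0.001]
wrist_force: [-0.3, -0.3, -0.4]
width: 1.002
grip_force: 0.0
51.875
wrist box [260 197  40  43] area 1300 c [279.2 218.7] w@z [ 0.5101 -0.0438  0.112 ]
wrist box [257 140  43  45] area 1528 c [277.9 161.9] w@z [ 0.5001 -0.0022  0.119 ]
wrist box [245 100  90 143] area 6130 c [300.2 167.7] w@z [ 0.5181 -0.0065  0.095 ]
wrist box [246 166   6  86] area 234 c [248.9 210.7] w@z [ 0.4866 -0.0481  0.095 ]
wrist box [259 233  39  44] area 1275 c [277.6 255. ] w@z [ 0.5168 -0.0807  0.095 ]
[278.  164.1]
[278.9 222.6]
[279.5 260.8]
```

```bash
python3 -c "
from workcell import bot
print(bot.finish_job())"
```

```text
the job is handed in; nothing more can be done
None
```

I handed the job in at about 52 s: all three bottles stand upright in the well and the gripper is clear of them, going by the last camera measurements since no verdict came back. The fallen bottle was first stood on the worktop and let go; it slipped from the gripper once on the way and had to be picked up again.

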